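Open a jar whose thread hand is unknown

TASK

Two identical square jars with round caps stand on the table; take the one on the large mat straight ahead, keep it upright, and set it down fully into the square recess of the wooden holder so that it cannot turn. Then loosen its cap by part of a turn: nobody knows whether it has a right-hand or a left-hand thread, so try one way and, if it stops hard, the other. Finish while holding the cap in the gripper, lifted well clear in the air above the jar and still, never putting it down, with the jar left standing in the holder and the spare jar and all other things left where they are.

Things in the scene. Friction and masses are not known exactly. Their poses are not given: they have to be found in the camera images.
- jar_a: square white jar, 50 x 50 mm, 58 mm to its flat shoulder, 87 mm with its cap on, 0.15 to 0.31 kg. Origin: centre of the underside; x, y square to its sides. jar_a and jar_b look alike (each on a leather mat 4.5 mm thick) and swap places between starts: work on the one on the big mat ahead, y above -0.1; the one on the small mat at the right, y below -0.2, is a spare. One is right-, one left-threaded
- jar_b: square white jar, 50 x 50 mm, 58 mm to its flat shoulder, 87 mm with its cap on, 0.15 to 0.31 kg. Origin: centre of the underside; x, y square to its sides. jar_b and jar_a look alike (each on a leather mat 4.5 mm thick) and swap places between starts: work on the one on the big mat ahead, y above -0.1; the one on the small mat at the right, y below -0.2, is a spare. One is right-, one left-threaded
- jar_a_cap: round grey ribbed cap of jar_a, 40 mm across, 28 mm tall, 0.04 kg. Origin: centre of its lower rim; closed, 59 mm above the jar's origin. Turned the right way from closed it runs easily, without rising, and lifts straight off after 55 to 130 degrees (aim for 80; end stop beyond). The wrong way it stops hard within 20 degrees. Until free, pulling lifts the jar. The neck inside is 25 mm tall
- jar_b_cap: round grey ribbed cap of jar_b, 40 mm across, 28 mm tall, 0.04 kg. Origin: centre of its lower rim; closed, 59 mm above the jar's origin. Turned the right way from closed it runs easily, without rising, and lifts straight off after 55 to 130 degrees (aim for 80; end stop beyond). The wrong way it stops hard within 20 degrees. Until free, pulling lifts the jar. The neck inside is 25 mm tall
- holder: wooden block fixed to the table, 90 x 90 x 22 mm, with a square recess 54 x 54 mm in the middle of its top, 14 mm deep, edges of the mouth chamfered 3 mm; x and y are square to its sides. Origin: centre of its underside. The jar fits in any of its four quarter turns with 2 mm play on each side
- holder_floor (a point): centre of the flat floor of the holder's recess, 8 mm above the table; a jar that is home has its origin here
- glass_dish: small white dish, 82 mm across, 22 mm tall. A bystander: leave it. Origin: centre of its underside
- ring_box_red: closed dark red ring box, 55 x 52 x 45 mm. A bystander: leave it. Origin: centre of its underside
- ring_box_tan: closed tan ring box, 55 x 52 x 45 mm. A bystander: leave it. Origin: centre of its underside
- loupe: folded pocket loupe, 35 x 29 x 14 mm. A bystander: leave it. Origin: centre of its underside
- pen_1: pen lying on the table, 145 mm long. A bystander: leave it. Origin: centre of its underside
- keys_1: bunch of keys, 110 x 121 x 8 mm. A bystander: leave it. Origin: centre of its underside
- ring_gauge: bunch of ring gauges lying flat, 88 x 61 x 4 mm. A bystander: leave it. Origin: centre of its underside
Not all that is in view belongs to the job. Leave any turquoise look-alike of the jar_b alone.

How it is judged:
By the outcome, as a careful person would: the job done as asked, in the order asked, and still so for the second after the job is handed in, while the arm keeps its last pose, push and grip.
It also fails if it takes over 64 s, if anything falls off the work surface, if the arm or the gripper's body presses on something with over 40 N, if the wrist force passes 120 N, or if a joint passes its speed limit or range.

ROBOT

A 7-joint arm with a two-finger parallel gripper is mounted at the origin on a cart in front of the work surface, level with it; the furniture and walls round the work are solid. World frame = base frame: x ahead of the robot, y to its left, z up, the work surface at z = 0. Lengths are in m, angles in rad, forces in N, time in s.
With the tool pointing down it reaches from about 0.4 to 0.85 m from the base axis. Payload 10.4 kg.
Tool frame: the origin (TCP) lies on the centre line of the jaws, within the pads' length; the fingertips stand r.finger_overhang ahead of it and the grasp point (between the pads) lies 5 mm behind it (r.finger_overhang is the distance from the TCP to the fingertips, in m); z points along the fingers, y is the line along which they close (so a half turn about z gives the same grasp; the last joint's range is limited). The gripper opens to 87 mm and grips with 3 to 60 N. Pads are 19 mm wide; open, the fingers measure 117 mm over their backs; the gripper's body (75 mm by 190 mm) begins 51 mm behind the grasp point.
Start: joints at [-1.291, 0.332, -0.065, 1.46, 0.022, 1.35, -0.088], TCP at [0.186, 0.597, 0.237] pointing down, gripper open.
Joint ranges: [-2.6, 2.6], [-0.5, 2.12], [-1.47, 1.34], [0.16, 2.42], [-1.27, 4.41], [0.06, 2.06], [-2.6, 2.6]. Speed limits (rad/s): [2.22, 2.22, 2.79, 2.79, 3.14, 3.14, 3.14].

INTERFACE

Orientations are given as a unit quaternion [x, y, z, w].
In Python, from bench import read_state, viewer, r gives the robot as it stands.
- The arm moves only by the tool carry_out, never from a script. Its argument "moves" is a list of rows, each a list of 6 numbers: the shift along the tool's x, y, z in units of 40 mm (1.0 is 40 mm), then the turn, a rotation vector about the tool's x, y, z in units of 8 degrees (1.0 is 8 degrees). A call has 1 to 20 rows; each row shifts and turns the commanded pose from where the row before left it, along the tool's axes as they then stand; what a row does not reach is not made up. A row lasts 1/8 s, in which the tool goes at most 62.5 mm and 10.7 degrees, less where a joint would pass 70% of its speed; a pose out of reach is approached as far as the arm can. A call is refused whole if a number of a shift passes 1 or a number of a turn 1, either way. A call with a gripper value outside its range is refused whole. "fingers" is the finger opening in mm, from 0 to 87, set as the call begins (left out, the last holds). The fingers move at their own pace and stop on an object; "force" is the grip in N (left out, the last holds). Time passes only in rows, so rows that do not move let the fingers close. It gives the time, the measured TCP pose, the force, the opening and the grip force at its end, in the units of the state.
- read_state(): the state, without advancing time (a new reading comes with each control period).
- viewer.camera(name): name is "scene" or "top" or "wrist"; returns a dict with "pixels" (384x512x3 uint8, red, green, blue), "range_z" (384x512 float32, m along the optical axis (not along the pixel's ray), 0 where there is no reading), "fx", "fy", "cx", "cy" (pixels), "xyz" and "orientation" of the camera in the world. Camera axes: x right, y down, z forward; pixel columns grow to the right and rows downward; lengths in m; the calibration is good to about 2 mm. A picture is of the moment at which its call begins.
- r.close_job(): hands the job in; it is judged then, once.
The state is a dict: "time": time; "joint_positions": joint angles; "joint_vel": joint speeds; "joint_torque": joint torques, N m; "ee_pos": TCP position; "eef_rot": TCP orientation; "ft_force": force on the tool from outside, world axes, zero at the start; "torque": the same for the moment, N m; "width": finger opening in m; "grip_force": force on a finger pad.
Only numpy, scipy, OpenCV 4.12 (cv2) and the standard library are available. Lean on these libraries where they do the work, as an engineer would, in place of code of your own. Each camera call takes 0.05 s, during which the arm holds its last target. There are 200 camera calls.

## Working session

There is one attempt and no reset: what is moved stays moved. The work goes in short steps, Python scripts to look and compute and a tool call to move; the robot and the scene stay as the last step left them, time stands still between calls to the robot, and variables do not carry over. Pictures are saved under pics/ and viewed, at most 10 in all, crops included, and the job is handed in when it is done.

Besides the shell and the picture viewer there is one more tool, called after "Request:" by a JSON object that holds its "op" and its "data". carry_out: Moves the arm, as the interface text tells. Its arguments: {"type":"object","properties":{"moves":{"type":"array","items":{"type":"array","items":{"type":"number"}}},"fingers":{"type":"number"},"force":{"type":"number"}},"required":["moves"]}

```bash
mkdir -p pics; ls
cat > h.py <<'E'
import numpy as np, cv2
from bench import read_state, viewer, r
from scipy.spatial.transform import Rotation as R
def shot(n, f=None):
    c=viewer.camera(n)
    if f: cv2.imwrite('pics/'+f, c['pixels'][:,:,::-1])
    z=c['range_z']; v,u=np.mgrid[:z.shape[0],:z.shape[1]]
    p=np.stack([(u-c['cx'])/c['fx']*z,(v-c['cy'])/c['fy']*z,z],-1)
    P=p@R.from_quat(c['orientation']).as_matrix().T+np.array(c['xyz'])
    P[z==0]=np.nan
    return c,P
E
python3 - <<'E'
from h import *
s=read_state(); print({k:np.round(v,3) for k,v in s.items()}, r.finger_overhang)
for n in ('top','scene'):
    c,P=shot(n,n+'0.png'); print(n,c['xyz'],c['orientation'],c['fx'])
    np.save(n+'P.npy',P)
a=cv2.imread('pics/top0.png')
E
```

```text
pics
{'time': np.float64(0.0), 'joint_positions': array([-1.291,  0.333, -0.065,  1.461,  0.022,  1.35 , -0.089]), 'joint_vel': array([-0.001,  0.001, -0.001,  0.   , -0.   ,  0.001, -0.001]), 'joint_torque': array([ 0.0000e+00, -6.2327e+01,  2.5000e-02, -3.8991e+01, -6.1000e-02,
        4.0000e-02,  0.0000e+00]), 'ee_pos': array([0.186, 0.596, 0.236]), 'eef_rot': array([ 0.151,  0.989, -0.001, -0.   ]), 'ft_force': array([0.591, 0.741, 0.078]), 'torque': array([-0.031,  0.017,  0.048]), 'grip_force': np.float64(0.0), 'width': np.float64(0.087)} 0.014
top [0.39567432 0.0764388  1.19920698] [ 0.71580707 -0.69514537  0.05302222 -0.03977175] 387.3096442153886
scene [ 0.10359834 -0.40693355  0.77691863] [ 0.87066492 -0.34181775  0.1367752  -0.32618365] 356.68341178256645
```

View pics/top0.png

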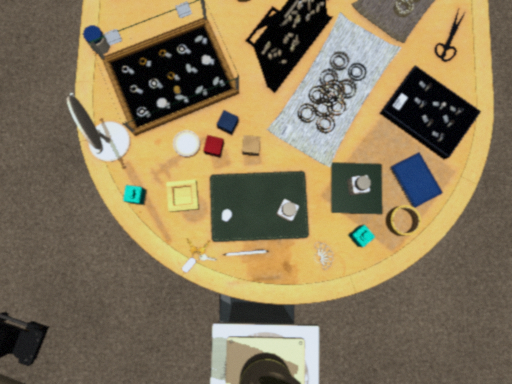

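View pics/scene0.png

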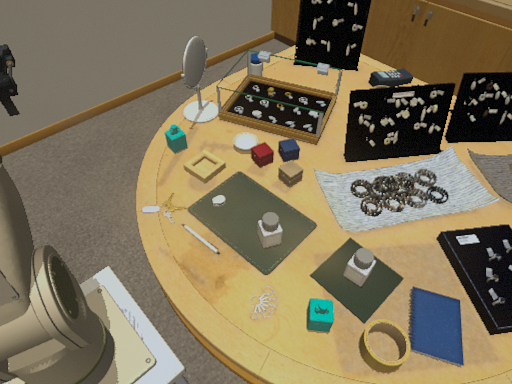

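Candidates for the jar, in the top view:
- white jar on the big mat, (288,210)
- white jar on the small mat, (360,184), which is the spare
- turquoise look-alikes at (134,195) and (362,236)

I choose (288,210). The holder is at (183,195), with the dish at (186,144), the red box at (214,146), the tan box at (251,146), the pen at (245,253) and the keys at (198,257).

Run:
```python
from h import *
P=np.load('topP.npy'); S=np.load('sceneP.npy')
a=cv2.imread('pics/scene0.png')[150:290,190:420]; b=cv2.imread('pics/top0.png')[160:260,150:400]
cv2.imwrite('pics/crop0.png',np.vstack([cv2.resize(a,(690,320)),cv2.resize(b,(690,276))]))
def pts(P,v0,v1,u0,u1,lo,hi):
    Q=P[v0:v1,u0:u1].reshape(-1,3); return Q[(Q[:,2]>lo)&(Q[:,2]<hi)]
def rect(n,Q):
    if len(Q)<5: print(n,len(Q));return
    print(n,len(Q),Q.mean(0).round(4),[np.round(x,4) for x in cv2.minAreaRect((Q[:,:2]*1000).astype(np.float32))])
rect('cap',pts(P,190,230,265,310,.08,.11)); rect('jar',pts(P,190,230,265,310,.05,.11))
rect('jarshoulder',pts(P,190,230,265,310,.055,.07))
rect('capS',pts(S,200,260,245,295,.085,.11)); rect('shoulderS',pts(S,200,260,245,295,.056,.068))
rect('holder',pts(P,170,220,160,205,.015,.03)); rect('holderS',pts(S,140,185,180,230,.017,.03))
rect('floor',pts(P,185,206,173,194,.003,.013))
rect('spare',pts(P,165,205,340,380,.05,.11))
rect('blue bit', pts(P,205,225,215,235,.01,.05))
for n,(v,u) in dict(table=(250,300),mat=(225,250),dish=(144,186),red=(146,214),tan=(146,251),bowl=(215,227),teal=(195,134),pen=(253,245)).items(): print(n,P[v,u].round(3))
```

```text
cap 163 [ 0.4905 -0.0515  0.0919] [array([491.1476, -51.7885]), array([37.9508, 37.8105]), np.float64(1.0269)]
jar 288 [ 0.4892 -0.0494  0.0795] [array([490.8669, -51.8013]), array([50.558 , 49.1923]), np.float64(65.4042)]
jarshoulder 121 [ 0.4872 -0.0471  0.0631] [array([490.8669, -51.8013]), array([50.558 , 49.1923]), np.float64(65.4042)]
capS 192 [ 0.4878 -0.0551  0.0907] [array([488.9646, -54.4356]), array([38.8194, 38.0537]), np.float64(84.2567)]
shoulderS 159 [ 0.4784 -0.0615  0.0617] [array([489.1048, -53.5379]), array([50.6728, 50.7566]), np.float64(65.3151)]
holder 583 [0.5282 0.2682 0.0227] [array([528.5971, 267.9528]), array([90.1249, 90.4253]), np.float64(7.2784)]
holderS 481 [0.5253 0.27   0.0215] [array([522.3704, 302.0946]), array([ 92.1049, 165.2003]), np.float64(7.2812)]
floor 283 [0.5297 0.2693 0.0092] [array([529.7481, 269.0492]), array([53.1275, 52.6493]), np.float64(7.4988)]
spare 302 [ 0.5715 -0.262   0.078 ] [array([ 574.2701, -267.0947]), array([50.5054, 50.0384]), np.float64(7.0647)]
blue bit 92 [0.4739 0.131  0.0183] [array([479.1818, 137.4289]), array([47.1061, 47.7201]), np.float64(27.2243)]
table [ 0.372 -0.1   -0.   ]
mat [0.444 0.056 0.009]
dish [0.692 0.264 0.007]
red [0.678 0.173 0.051]
tan [0.683 0.06  0.045]
bowl [0.472 0.127 0.021]
teal [0.52  0.4   0.061]
pen [nan nan nan]
```

View pics/crop0.png

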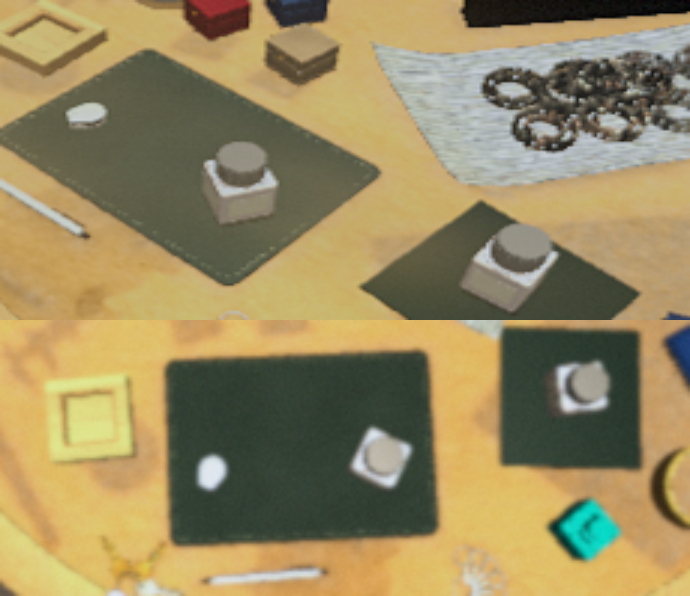

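The crop shows the chosen jar, white with a grey cap, on the big mat (jar at about (240,185) in the crop). It is well apart from the spare at (510,265) and the turquoise one at (585,525).

```bash
cat >> h.py <<'E'
def T(p,h):  # tool pointing down, tool y at heading h (deg)
    h=np.radians(h); y=np.array([np.cos(h),np.sin(h),0]); z=np.array([0,0,-1.]); M=np.eye(4)
    M[:3,:3]=np.stack([np.cross(y,z),y,z],1); M[:3,3]=p; return M
def cur():
    s=read_state(); M=np.eye(4); M[:3,:3]=R.from_quat(s['eef_rot']).as_matrix(); M[:3,3]=s['ee_pos']; return M
def plan(A,B,n):
    from scipy.linalg import logm
    rel=np.linalg.inv(A)@B; w=R.from_matrix(rel[:3,:3]).as_rotvec()/n
    L=np.real(logm(rel))/n; from scipy.linalg import expm; S=expm(L)
    X=A.copy(); rad=[]
    for i in range(n): X=X@S; rad.append(np.hypot(*X[:2,3]))
    print('row',np.round(S[:3,3]/.04,3),np.round(np.degrees(w)/8,3),'n',n,'rad',round(min(rad),3),round(max(rad),3),'zlin')
def head(M): return np.degrees(np.arctan2(M[1,1],M[0,1]))
E
python3 - <<'E'
from h import *
A=cur(); print(A.round(3),head(A))
for n in (20,24,28): plan(A,T([.49,-.052,.25],-24.6),n)
E
```

```text
[[-0.955  0.298 -0.     0.186]
 [ 0.298  0.955 -0.001  0.596]
 [-0.    -0.001 -1.     0.236]
 [ 0.     0.     0.     1.   ]] 72.65163388437794
row [-1.011 -0.024 -0.017] [-0.     0.     0.608] n 20 rad 0.493 0.625 zlin
row [-0.843 -0.014 -0.015] [-0.     0.     0.507] n 24 rad 0.493 0.625 zlin
row [-0.723 -0.008 -0.012] [-0.     0.     0.434] n 28 rad 0.493 0.625 zlin
```

Request:
{"op": "carry_out", "data": {"moves": [[-0.84, -0.01, -0.015, 0, 0, 0.505], [-0.84, -0.01, -0.015, 0, 0, 0.505], [-0.84, -0.01, -0.015, 0, 0, 0.505], [-0.84, -0.01, -0.015, 0, 0, 0.505], [-0.84, -0.01, -0.015, 0, 0, 0.505], [-0.84, -0.01, -0.015, 0, 0, 0.505], [-0.84, -0.01, -0.015, 0, 0, 0.505], [-0.84, -0.01, -0.015, 0, 0, 0.505], [-0.84, -0.01, -0.015, 0, 0, 0.505], [-0.84, -0.01, -0.015, 0, 0, 0.505], [-0.84, -0.01, -0.015, 0, 0, 0.505], [-0.84, -0.01, -0.015, 0, 0, 0.505], [-0.84, -0.01, -0.015, 0, 0, 0.505], [-0.84, -0.01, -0.015, 0, 0, 0.505], [-0.84, -0.01, -0.015, 0, 0, 0.505], [-0.84, -0.01, -0.015, 0, 0, 0.505], [-0.84, -0.01, -0.015, 0, 0, 0.505], [-0.84, -0.01, -0.015, 0, 0, 0.505], [-0.84, -0.01, -0.015, 0, 0, 0.505], [-0.84, -0.01, -0.015, 0, 0, 0.505]], "fingers": 87, "force": 30}}

```text
time: 2.6
ee_pos: [0.5279, 0.0797, 0.2486]
eef_rot: [0.757, 0.653, 0.0, -0.0]
ft_force: [-0.3, 0.6, -0.0]
width: 0.0875
grip_force: 0.0
```

Request:
{"op": "carry_out", "data": {"moves": [[-0.84, -0.01, -0.015, 0, 0, 0.505], [-0.84, -0.01, -0.015, 0, 0, 0.505], [-0.84, -0.01, -0.015, 0, 0, 0.505], [-0.84, -0.01, -0.015, 0, 0, 0.505], [0, 0, 0, 0, 0, 0], [0, 0, 0, 0, 0, 0]]}}

```text
time: 3.35
ee_pos: [0.4936, -0.0475, 0.251]
eef_rot: [0.84, 0.542, 0.0, -0.0]
ft_force: [0.3, 1.0, -0.8]
width: 0.0868
grip_force: 0.0
```

Run:
```python
from h import *
A=cur(); print(A[:3,3].round(4),head(A), read_state()['time'], read_state()['joint_positions'].round(2))
c,P=shot('wrist','w1.png'); np.save('w1.npy',P)
d=np.hypot(P[...,0]-.49,P[...,1]+.052)<.06
for n,lo,hi in (('cap',.085,.1),('shoulder',.055,.07),('all',.055,.1)):
    Q=P[d&(P[...,2]>lo)&(P[...,2]<hi)]; print(n,len(Q),Q.mean(0).round(4) if len(Q) else '',cv2.minAreaRect((Q[:,:2]*1000).astype(np.float32)) if len(Q)>4 else '')
```

```text
[ 0.4936 -0.0475  0.251 ] -24.317831785418782 3.35 [-0.55  0.02  0.57  1.8  -0.01  1.33 -0.4 ]
cap 1164 [ 0.4927 -0.0527  0.0902] ((492.6376953125, -53.11822509765625), (39.4219970703125, 39.7274169921875), 30.357715606689453)
shoulder 705 [ 0.4962 -0.0436  0.061 ] ((492.1719665527344, -53.901641845703125), (50.32295608520508, 49.959320068359375), 65.06904602050781)
all 1989 [ 0.4943 -0.0487  0.0791] ((492.1719665527344, -53.901641845703125), (50.32295608520508, 49.959320068359375), 65.06904602050781)
```

View pics/w1.png

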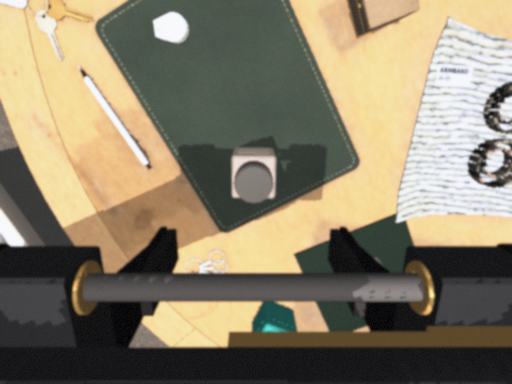

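The wrist view shows the jar centred near (254,175) with its shoulder square and a free approach. Its centre is (0.492,-0.054) and its yaw -24.9°.

Run:
```python
from h import *
A=cur(); B=T([.4922,-.0535,.0435],-24.9); rel=np.linalg.inv(A)@B
print(rel[:3,3]/.04, np.degrees(R.from_matrix(rel[:3,:3]).as_rotvec())/8)
```

```text
[-0.16485902  0.03129188  5.18530562] [-0.00057944 -0.00254997  0.07984193]
```

Request:
{"op": "carry_out", "data": {"moves": [[-0.165, 0.03, 0.5, 0, 0, 0.08], [0, 0, 0.7, 0, 0, 0], [0, 0, 0.7, 0, 0, 0], [0, 0, 0.7, 0, 0, 0], [0, 0, 0.7, 0, 0, 0], [0, 0, 0.7, 0, 0, 0], [0, 0, 0.5, 0, 0, 0], [0, 0, 0.4, 0, 0, 0], [0, 0, 0.25, 0, 0, 0], [0, 0, 0, 0, 0, 0], [0, 0, 0, 0, 0, 0]]}}

```text
time: 4.78
ee_pos: [0.4926, -0.0541, 0.0455]
eef_rot: [0.843, 0.538, 0.0, 0.0]
ft_force: [0.1, 1.0, 1.1]
width: 0.0867
grip_force: 0.0
```

Request:
{"op": "carry_out", "data": {"moves": [[0, 0, 0, 0, 0, 0], [0, 0, 0, 0, 0, 0], [0, 0, 0, 0, 0, 0], [0, 0, 0, 0, 0, 0], [0, 0, 0, 0, 0, 0], [0, 0, 0, 0, 0, 0], [0, 0, 0, 0, 0, 0], [0, 0, 0, 0, 0, 0]], "fingers": 40, "force": 30}}

```text
time: 5.78
ee_pos: [0.4921, -0.054, 0.0449]
eef_rot: [0.843, 0.538, -0.0, -0.0]
ft_force: [-1.3, 1.5, 2.4]
width: 0.0498
grip_force: 30.0
```

Run:
```python
from h import *
A=cur(); print(head(A)); A[2,3]=.15; A=T(A[:3,3],head(A))
plan(A,T([.546,.139,.15],7.4),10)
```

```text
-24.946892067858634
row [0.506 0.046 0.   ] [ 0.     0.    -0.404] n 10 rad 0.504 0.563 zlin
```

Request:
{"op": "carry_out", "data": {"moves": [[0, 0, -0.2, 0, 0, 0], [0, 0, -0.4, 0, 0, 0], [0, 0, -0.5, 0, 0, 0], [0, 0, -0.5, 0, 0, 0], [0, 0, -0.5, 0, 0, 0], [0, 0, -0.4, 0, 0, 0], [0, 0, -0.15, 0, 0, 0]]}}

```text
time: 6.65
ee_pos: [0.4926, -0.0541, 0.1522]
eef_rot: [0.843, 0.538, 0.001, 0.0]
ft_force: [0.0, -0.5, -2.3]
width: 0.0496
grip_force: 30.0
```

Request:
{"op": "carry_out", "data": {"moves": [[0.25, 0.02, 0, 0, 0, -0.2], [0.5, 0.045, 0, 0, 0, -0.4], [0.5, 0.045, 0, 0, 0, -0.4], [0.5, 0.045, 0, 0, 0, -0.4], [0.5, 0.045, 0, 0, 0, -0.4], [0.5, 0.045, 0, 0, 0, -0.4], [0.5, 0.045, 0, 0, 0, -0.4], [0.5, 0.045, 0, 0, 0, -0.4], [0.5, 0.045, 0, 0, 0, -0.4], [0.5, 0.045, 0, 0, 0, -0.4], [0.25, 0.02, 0, 0, 0, -0.2], [0, 0, 0, 0, 0, 0], [0, 0, 0, 0, 0, 0]]}}

```text
time: 8.28
ee_pos: [0.5453, 0.1359, 0.151]
eef_rot: [0.663, 0.749, -0.0, 0.0]
ft_force: [-0.1, -0.1, -2.3]
width: 0.0494
grip_force: 30.0
```

Run:
```python
from h import *
A=cur(); print(A[:3,3].round(4),head(A), read_state()['ft_force'])
c,P=shot('wrist','w2.png'); np.save('w2.npy',P)
d=np.hypot(P[...,0]-.529,P[...,1]-.268)<.07
for n,lo,hi in (('top',.017,.027),('floor',.004,.012)):
    m=d&(P[...,2]>lo)&(P[...,2]<hi)
    if n=='floor': m&=np.hypot(P[...,0]-.529,P[...,1]-.268)<.04
    Q=P[m]; v,u=np.nonzero(m); print(n,len(Q),u.min(),u.max(),v.min(),v.max(),Q.mean(0).round(4),cv2.minAreaRect((Q[:,:2]*1000).astype(np.float32)))
# jar in hand
d=np.hypot(P[...,0]-A[0,3],P[...,1]-A[1,3])<.045
for n,lo,hi in (('cap',.18,.21),('sh',.15,.178)):
    Q=P[d&(P[...,2]>lo)&(P[...,2]<hi)]; print(n,len(Q), Q.mean(0).round(4) if len(Q) else '', cv2.minAreaRect((Q[:,:2]*1000).astype(np.float32)) if len(Q)>4 else '')
```

```text
[0.5453 0.1359 0.151 ] 6.963010929281337 [-0.08483916 -0.12090318 -2.29216476]
top 5452 194 308 0 89 [0.5316 0.2486 0.0209] ((531.0433349609375, 254.16012573242188), (90.3163070678711, 66.75041198730469), 7.263167858123779)
floor 4316 218 284 0 66 [0.5294 0.2657 0.0072] ((529.5572509765625, 265.1191101074219), (54.26325988769531, 51.136817932128906), 7.424042224884033)
cap 5945 [0.5457 0.14   0.1937] ((545.1060791015625, 146.41744995117188), (77.99102020263672, 45.05894470214844), 6.24036979675293)
sh 5908 [0.5442 0.1526 0.1659] ((545.0005493164062, 143.65353393554688), (75.9540786743164, 34.85052490234375), 7.026403427124023)
```

View pics/w2.png

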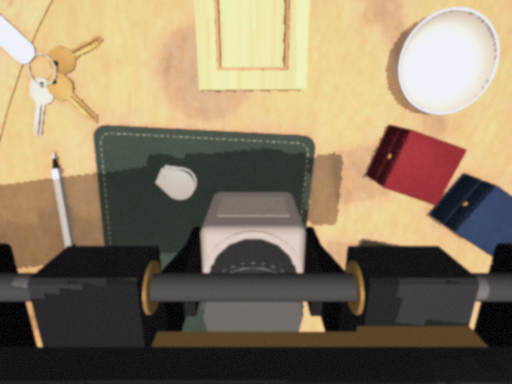

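The view shows the holder at the top edge (recess about (218–284, 0–66)) and the jar upright in the jaws. The keys, pen, dish and boxes are clear of the path.

Run:
```python
from h import *
A=cur(); A=T(A[:3,3],head(A)); plan(A,T([.5295,.266,.085],7.35),7)
```

```text
row [0.468 0.001 0.236] [ 0.     0.    -0.007] n 7 rad 0.565 0.593 zlin
```

Request:
{"op": "carry_out", "data": {"moves": [[0.3, 0, 0, 0, 0, -0.01], [0.468, 0, 0.1, 0, 0, -0.01], [0.468, 0, 0.2, 0, 0, -0.01], [0.468, 0, 0.3, 0, 0, -0.01], [0.468, 0, 0.3, 0, 0, -0.01], [0.468, 0.003, 0.3, 0, 0, 0], [0.4, 0.003, 0.25, 0, 0, 0], [0.236, 0, 0.2, 0, 0, 0], [0, 0, 0, 0, 0, 0], [0, 0, 0, 0, 0, 0], [0, 0, 0, 0, 0, 0]]}}

```text
time: 9.7
ee_pos: [0.5294, 0.2662, 0.0855]
eef_rot: [0.66, 0.751, 0.0, 0.0]
ft_force: [-0.5, 0.1, -2.1]
width: 0.0498
grip_force: 30.0
```

Run:
```python
from h import *
A=cur(); print(A[:3,3].round(4),head(A), read_state()['ft_force'].round(2))
rel=np.linalg.inv(A)@T([.5295,.266,.0465],7.35); print(rel[:3,3]/.04, np.degrees(R.from_matrix(rel[:3,:3]).as_rotvec())/8)
```

```text
[0.5294 0.2662 0.0855] 7.384321012851822 [-0.46  0.13 -2.13]
[-0.00582643  0.00098644  0.97465741] [ 0.00594198 -0.00186535  0.0042909 ]
```

Lined up; I descend slowly and watch the force.

Request:
{"op": "carry_out", "data": {"moves": [[0, 0, 0.2, 0, 0, 0], [0, 0, 0.2, 0, 0, 0], [0, 0, 0.15, 0, 0, 0], [0, 0, 0.1, 0, 0, 0], [0, 0, 0.1, 0, 0, 0], [0, 0, 0.1, 0, 0, 0], [0, 0, 0, 0, 0, 0]]}}

```text
time: 10.58
ee_pos: [0.5287, 0.2668, 0.0506]
eef_rot: [0.66, 0.752, -0.0, -0.0]
ft_force: [0.4, -0.3, -2.5]
width: 0.0499
grip_force: 30.0
```

Request:
{"op": "carry_out", "data": {"moves": [[0, 0, 0.05, 0, 0, 0], [0, 0, 0.05, 0, 0, 0], [0, 0, 0.03, 0, 0, 0], [0, 0, 0, 0, 0, 0]]}}

```text
time: 11.08
ee_pos: [0.5291, 0.267, 0.0484]
eef_rot: [0.66, 0.751, 0.0, -0.0]
ft_force: [-10.7, -5.5, 25.2]
width: 0.0495
grip_force: 30.0
```

Home: TCP z is 0.0484, exactly the seated height. I release it and rise to the cap.

Request:
{"op": "carry_out", "data": {"moves": [[0, 0, -0.03, 0, 0, 0], [0, 0, 0, 0, 0, 0], [0, 0, 0, 0, 0, 0], [0, 0, 0, 0, 0, 0], [0, 0, -0.1, 0, 0, 0], [0, 0, -0.3, 0, 0, 0], [0, 0, -0.4, 0, 0, 0], [0, 0, -0.4, 0, 0, 0], [0, 0, -0.4, 0, 0, 0], [0, 0, -0.4, 0, 0, 0], [-0.4, 0, -0.5, 0, 0, 0], [-0.8, 0, -0.4, 0, 0, 0], [-0.8, 0, 0, 0, 0, 0], [0, 0, 0, 0, 0, 0], [0, 0, 0, 0, 0, 0]], "fingers": 75}}

```text
time: 12.95
ee_pos: [0.5392, 0.1874, 0.1634]
eef_rot: [0.66, 0.751, 0.0, -0.0]
ft_force: [-0.5, 0.8, 0.2]
width: 0.0747
grip_force: 0.0
```

Run:
```python
from h import *
A=cur(); print(A[:3,3].round(4),head(A), read_state()['ft_force'].round(2),read_state()['torque'].round(2))
c,P=shot('wrist','w3.png')
d=np.hypot(P[...,0]-.529,P[...,1]-.267)<.045
for n,lo,hi in (('cap',.09,.1),('sh',.061,.071)):
    Q=P[d&(P[...,2]>lo)&(P[...,2]<hi)]; print(n,len(Q), Q.mean(0).round(4),np.percentile(Q[:,2],[5,50,95]).round(4), cv2.minAreaRect((Q[:,:2]*1000).astype(np.float32)))
B=T([.5291,.267,.084],7.4); rel=np.linalg.inv(A)@B; print(rel[:3,3]/.04)
```

```text
[0.5392 0.1874 0.1634] 7.4289437713521576 [-0.51  0.83  0.18] [-0.04  0.09 -0.05]
cap 2895 [0.53   0.2668 0.094 ] [0.0928 0.0941 0.0952] ((529.9713745117188, 266.45257568359375), (39.762149810791016, 39.55263137817383), 7.468173027038574)
sh 1427 [0.5293 0.269  0.0645] [0.0621 0.0646 0.0662] ((529.962646484375, 266.70574951171875), (49.88422775268555, 49.05258560180664), 7.463590145111084)
[2.00630568 0.00594551 1.9865168 ]
```

View pics/w3.png

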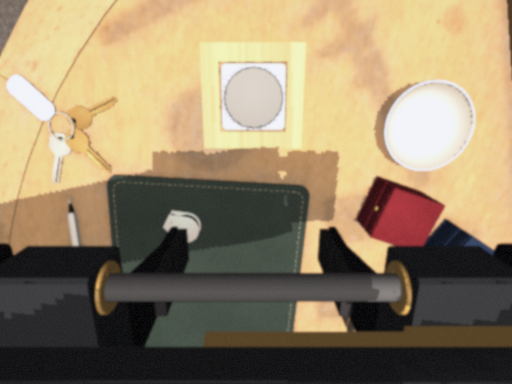

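The jar sits square and flush in the recess (cap centre (254,97)); the shoulder height confirms it is home. Now the cap grasp.

Request:
{"op": "carry_out", "data": {"moves": [[0.8, 0.01, 0, 0, 0, 0], [0.8, 0.01, 0.2, 0, 0, 0], [0.4, 0, 0.4, 0, 0, 0], [0, 0, 0.5, 0, 0, 0], [0, 0, 0.4, 0, 0, 0], [0, 0, 0.3, 0, 0, 0], [0, 0, 0.17, 0, 0, 0], [0, 0, 0, 0, 0, 0], [0, 0, 0, 0, 0, 0]]}}

```text
time: 14.12
ee_pos: [0.53, 0.2671, 0.0848]
eef_rot: [0.66, 0.752, 0.0, 0.0]
ft_force: [0.7, 0.0, 0.4]
width: 0.0749
grip_force: 0.0
```

Request:
{"op": "carry_out", "data": {"moves": [[0, 0, 0, 0, 0, 0], [0, 0, 0, 0, 0, 0], [0, 0, 0, 0, 0, 0], [0, 0, 0, 0, 0, 0], [0, 0, 0, 0, 0, 0], [0, 0, 0, 0, 0, 0], [0, 0, 0, 0, 0, 0], [0, 0, 0, 0, 0, 0]], "fingers": 30, "force": 30}}

```text
time: 15.12
ee_pos: [0.5296, 0.267, 0.0842]
eef_rot: [0.66, 0.752, 0.0, -0.0]
ft_force: [-0.8, 0.3, 0.0]
width: 0.0396
grip_force: 30.0
```

Request:
{"op": "carry_out", "data": {"moves": [[0, 0, 0, 0, 0, -0.25], [0, 0, 0, 0, 0, -0.25], [0, 0, 0, 0, 0, -0.25], [0, 0, 0, 0, 0, -0.25], [0, 0, 0, 0, 0, 0]]}}

```text
time: 15.75
ee_pos: [0.5296, 0.2669, 0.0842]
eef_rot: [0.605, 0.796, -0.0, -0.0]
ft_force: [-1.2, 0.2, 1.7]
width: 0.0398
grip_force: 30.1
```

Run:
```python
from h import *
A=cur(); s=read_state(); print(A[:3,3].round(4),head(A), s['torque'].round(3),s['width'],s['joint_positions'].round(2))
```

```text
[0.5296 0.2669 0.0842] 15.481986267468754 [-0.135  0.214 -0.008] 0.039845550307490846 [-0.79  0.4   0.3   1.73 -0.14  1.03 -0.17]
```

Request:
{"op": "carry_out", "data": {"moves": [[0, 0, 0, 0, 0, -0.25], [0, 0, 0, 0, 0, -0.25], [0, 0, 0, 0, 0, -0.25], [0, 0, 0, 0, 0, -0.25], [0, 0, 0, 0, 0, 0]]}}

```text
time: 16.38
ee_pos: [0.5292, 0.2668, 0.0842]
eef_rot: [0.548, 0.836, -0.0, -0.0]
ft_force: [-5.0, -1.6, 6.0]
width: 0.0394
grip_force: 30.1
```

Run:
```python
from h import *
A=cur(); s=read_state(); print(A[:3,3].round(4),head(A), s['torque'].round(3),s['width'])
```

```text
[0.5292 0.2668 0.0842] 23.49754804921428 [-0.448  1.087 -0.652] 0.03935091071435702
```

Request:
{"op": "carry_out", "data": {"moves": [[0, 0, 0, 0, 0, -0.25], [0, 0, 0, 0, 0, -0.25], [0, 0, 0, 0, 0, -0.25], [0, 0, 0, 0, 0, -0.25], [0, 0, 0, 0, 0, 0]]}}

```text
time: 17.0
ee_pos: [0.5285, 0.2679, 0.0841]
eef_rot: [0.488, 0.873, -0.0, -0.001]
ft_force: [-6.5, 1.2, 5.7]
width: 0.0398
grip_force: 30.5
```

Run:
```python
from h import *
A=cur(); s=read_state(); print(A[:3,3].round(4),head(A), s['torque'].round(3),s['width'])
```

```text
[0.5285 0.2679 0.0841] 31.549480110123476 [ 0.194  1.46  -0.759] 0.03981732853860155
```

A hard stop: the moment about z rose from 0 to -0.65 N·m at about 16° and then only slipped (-0.76). The thread must be the other way, so I turn back clockwise and check the torque.

Request:
{"op": "carry_out", "data": {"moves": [[0, 0, 0, 0, 0, 0.25], [0, 0, 0, 0, 0, 0.4], [0, 0, 0, 0, 0, 0.5], [0, 0, 0, 0, 0, 0.5], [0, 0, 0, 0, 0, 0.5], [0, 0, 0, 0, 0, 0.5], [0, 0, 0, 0, 0, 0.5], [0, 0, 0, 0, 0, 0.5], [0, 0, 0, 0, 0, 0.35], [0, 0, 0, 0, 0, 0], [0, 0, 0, 0, 0, 0]]}}

```text
time: 18.38
ee_pos: [0.5297, 0.2671, 0.084]
eef_rot: [0.71, 0.704, 0.0, -0.0]
ft_force: [-0.4, 0.7, -0.4]
width: 0.0396
grip_force: 30.4
```

Run:
```python
from h import *
A=cur(); s=read_state(); print(A[:3,3].round(4),head(A), s['torque'].round(3),s['width'],s['joint_positions'].round(2))
```

```text
[0.5297 0.2671 0.084 ] -0.4397122889261244 [-0.071  0.041 -0.027] 0.03962115072636833 [-0.83  0.4   0.35  1.74 -0.16  1.03 -0.43]
```

Runs freely (-0.03 N·m) after 32° back. I continue another 64°.

Request:
{"op": "carry_out", "data": {"moves": [[0, 0, 0, 0, 0, 0.3], [0, 0, 0, 0, 0, 0.5], [0, 0, 0, 0, 0, 0.5], [0, 0, 0, 0, 0, 0.5], [0, 0, 0, 0, 0, 0.5], [0, 0, 0, 0, 0, 0.5], [0, 0, 0, 0, 0, 0.5], [0, 0, 0, 0, 0, 0.5], [0, 0, 0, 0, 0, 0.5], [0, 0, 0, 0, 0, 0.5], [0, 0, 0, 0, 0, 0.5], [0, 0, 0, 0, 0, 0.5], [0, 0, 0, 0, 0, 0.5], [0, 0, 0, 0, 0, 0.5], [0, 0, 0, 0, 0, 0.5], [0, 0, 0, 0, 0, 0.5], [0, 0, 0, 0, 0, 0.2], [0, 0, 0, 0, 0, 0], [0, 0, 0, 0, 0, 0]]}}

```text
time: 20.75
ee_pos: [0.5297, 0.267, 0.0842]
eef_rot: [0.975, 0.221, 0.0, -0.0]
ft_force: [-0.1, -0.7, -0.5]
width: 0.0394
grip_force: 30.4
```

Run:
```python
from h import *
A=cur(); s=read_state(); print(A[:3,3].round(4),head(A), s['ft_force'],s['torque'].round(3),s['width'],s['joint_positions'].round(2))
```

```text
[0.5297 0.267  0.0842] -64.47581577770008 [-0.10728337 -0.74224818 -0.45123989] [-0.102  0.141 -0.05 ] 0.039355258574411245 [-1.    0.43  0.56  1.74 -0.26  1.04 -1.46]
```

Request:
{"op": "carry_out", "data": {"moves": [[0, 0, -0.05, 0, 0, 0], [0, 0, -0.05, 0, 0, 0], [0, 0, -0.05, 0, 0, 0], [0, 0, 0, 0, 0, 0], [0, 0, 0, 0, 0, 0]]}}

```text
time: 21.38
ee_pos: [0.5296, 0.267, 0.0901]
eef_rot: [0.975, 0.22, -0.0, -0.0]
ft_force: [-0.6, 0.6, -0.7]
width: 0.0396
grip_force: 30.4
```

Run:
```python
from h import *
A=cur(); s=read_state(); print(A[:3,3].round(4), s['ft_force'].round(2),s['torque'].round(3))
c,P=shot('scene','s4.png'); im=cv2.imread('pics/s4.png')
cv2.imwrite('pics/s4c.png',cv2.resize(im[80:260,120:360],(800,600),interpolation=cv2.INTER_CUBIC))
```

```text
[0.5296 0.267  0.0901] [-0.58  0.58 -0.67] [-0.094  0.245  0.013]
```

View pics/s4c.png

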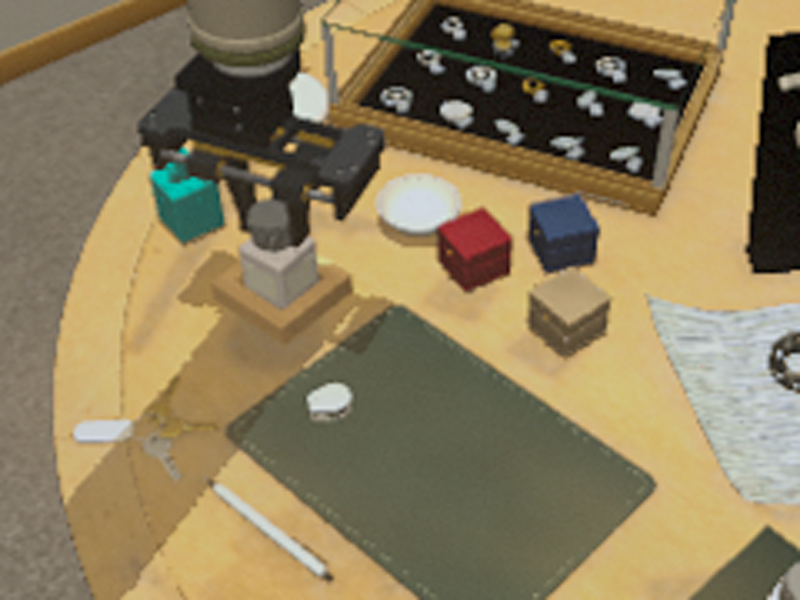

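The view shows the jar at about (280,265) still in the holder, with the cap in the jaws above it. The load is about -0.7 N (the jar gave -2.3 N), so only the cap is rising. I lift on, straight up.

Request:
{"op": "carry_out", "data": {"moves": [[0, 0, -0.1, 0, 0, 0], [0, 0, -0.1, 0, 0, 0], [0, 0, -0.1, 0, 0, 0], [0, 0, 0, 0, 0, 0], [0, 0, 0, 0, 0, 0]]}}

```text
time: 22.05
ee_pos: [0.5296, 0.267, 0.1021]
eef_rot: [0.975, 0.22, -0.0, -0.0]
ft_force: [-1.2, 0.0, -0.3]
width: 0.0398
grip_force: 30.4
```

Run:
```python
from h import *
s=read_state(); print(s['ft_force'].round(2))
c,P=shot('scene'); Q=P[130:180,185:225].reshape(-1,3); Q=Q[np.hypot(Q[:,0]-.5297,Q[:,1]-.267)<.034]
print(np.histogram(Q[:,2],np.arange(.02,.14,.005)))
```

```text
[-1.19  0.01 -0.31]
(array([ 38,  22,  25,  27,  26,  24,  28,  29,  51,  89,   7,   3,   2,
        18,  28,  29,  21,  32, 105,  22,  19,  16,  16]), array([0.02 , 0.025, 0.03 , 0.035, 0.04 , 0.045, 0.05 , 0.055, 0.06 ,
       0.065, 0.07 , 0.075, 0.08 , 0.085, 0.09 , 0.095, 0.1  , 0.105,
       0.11 , 0.115, 0.12 , 0.125, 0.13 , 0.135]))
```

The shoulder is still at 0.065 and the cap top is at 0.112, so the cap is off. Now the lift to well clear.

Request:
{"op": "carry_out", "data": {"moves": [[0, 0, -0.2, 0, 0, 0], [0, 0, -0.3, 0, 0, 0], [0, 0, -0.4, 0, 0, 0], [0, 0, -0.5, 0, 0, 0], [0, 0, -0.5, 0, 0, 0], [0, 0, -0.5, 0, 0, 0], [0, 0, -0.4, 0, 0, 0], [0, 0, -0.2, 0, 0, 0], [0, 0, 0, 0, 0, 0], [0, 0, 0, 0, 0, 0], [0, 0, 0, 0, 0, 0], [0, 0, 0, 0, 0, 0]]}}

```text
time: 23.6
ee_pos: [0.5295, 0.2669, 0.2218]
eef_rot: [0.975, 0.22, -0.0, 0.0]
ft_force: [0.5, -0.2, 0.0]
width: 0.0398
grip_force: 30.4
```

Run:
```python
from h import *
s=read_state(); print(s['time'],s['ee_pos'].round(3),s['ft_force'].round(2),s['width'],s['grip_force'],abs(s['joint_vel']).max())
c,P=shot('scene','s5.png'); im=cv2.imread('pics/s5.png')
cv2.imwrite('pics/s5c.png',cv2.resize(im[60:240,120:360],(800,600),interpolation=cv2.INTER_CUBIC))
```

```text
23.6 [0.53  0.267 0.222] [ 0.5  -0.19  0.01] 0.039825459609741244 30.439242543652654 0.0034021427987581685
```

View pics/s5c.png

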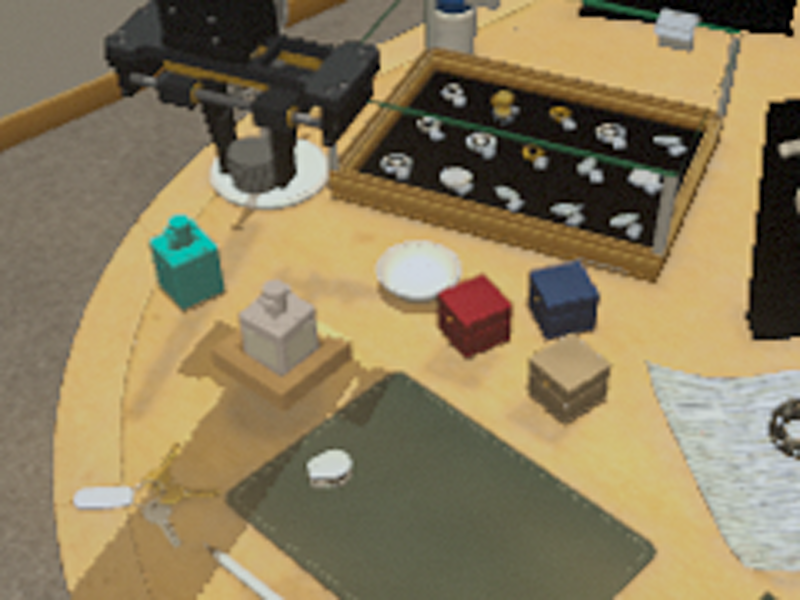

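The view shows the cap in the jaws at (252,162), high above the jar, which stands open in the holder at (280,325). Everything else is where it was.

```bash
python3 -c "
from bench import r
print(r.close_job())"
```

```text
the job is handed in; nothing more can be done
None
```

The jar from the big mat is seated in the holder, its cap came off clockwise (left-hand thread) after the other way stopped hard, and I handed the job in at about 24 s with the cap held still above the jar and the other things left where they were.

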